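# Put the chuck key away in its slide-lid case

## Task

Put the steel T-handled chuck key away in its wooden slide-lid case: press on top of the lid with the fingertips and draw it towards the robot until it comes to its stop, lay the key flat in the T-shaped recess, let go, and slide the lid fully home again. The lid has no handle, sticks a little and has warped, so feel for its top, which rides up or down as it slides: it needs a kilo to a kilo and a half of pressure to come along, and the lid or case splits if pushed with more than two and a half kilos. Leave the sanding block, the turned finial and the glass jar where they stand.

Things in the scene. Friction and masses are not known exactly. Their poses are not given: they have to be found in the camera images.
- case: Pale wooden slide-lid case fixed to the bench, 170 (x) x 116 (y) mm, side and back walls 10 mm thick and 40 mm high, low front wall (-x end) 26 mm high. Origin: centre of its underside, on the bench; z up. Its x axis is within 0.2 rad of straight ahead; the lid slides out at the -x end, towards the robot. Dark wooden insert inside: its top 20 mm, the floor below it 8 mm above the bench.
- case_recess (a point): Fixed in the case, axes as the case: where the key's origin belongs, on the recess floor, 8 mm above the bench (15, 0, 8 mm in the case frame). T-shaped recess, 12 mm deep; from this point: shank slot 19 mm wide, x -60 to +42 mm; cross-bar slot x +42 to +60, y -40 to +40 mm. Finger wells down to the floor: x -17 to +27, y -48 to +48 mm. The key's cross-bar goes to the +x end.
- case_rim (a point): Fixed in the case, axes as the case: middle of its length and width, level with the wall tops, 40 mm above the bench. From it the shut lid covers x -85 to +73 mm, y -47 to +47 mm, plus an end strip to x -91 mm, 114 mm wide, 25 mm tall. The lid is warped: over this point its top is 39 to 44 mm above the bench and slopes along x, up or down, by at most 0.035; neither is measured.
- case_lid (a joint): How far the lid is drawn out along the case's -x axis, in m: 0 fully home, 0.125 at its stop. It sticks in its grooves: about 4 N slides it either way, and it stays where it is left. It slides along its own slope, so its top may rise or sink by up to 4.5 mm on the way out and back again. Pressed, it gives well under 1 mm. Smooth board, no handle or notch: press on top to move it.
- chuck_key: Loose steel T-key, 112 (y) x 70 (x) x 13 (z) mm, 0.11 to 0.18 kg, lying flat. Origin: centre of its underside; z up. Round shank 13 mm thick along y from -39 to +56 mm, 8 mm square tip on to -56; cross-bar 9 mm thick, along x, at y = +51 mm. Axes 6.5 mm above the underside. Grasp across the shank at about y = +5 mm. On the bench its cross-bar end points ahead (+x), within 0.7 rad.
- sanding_block: Wooden cork-backed sanding block, 61 x 106 x 29 mm (x, y, z), loose on the bench; leave it. Origin: centre of its underside.
- finial: Dark turned wooden finial, 38 mm across, 96 mm tall, standing loose on its foot; leave it. Origin: centre of its underside.
- shellac_jar: Amber glass jar with a pale lid, 58 mm across, 85 mm tall, standing loose; leave it. Origin: centre of its underside.

How it is judged:
By the outcome, as a careful person would: the job done as asked, in the order asked, and still so for the second after the job is handed in, with the robot touching nothing.
It also fails if it takes over 72 s, if anything falls off the work surface, if the arm or the gripper's body presses on something with over 40 N, if the wrist force passes 120 N, or if a joint passes its speed limit or range.

## Robot

A 6-joint arm with a two-finger parallel gripper is mounted at the origin on the work surface; the furniture and walls round the work are solid. World frame = base frame: x ahead of the robot, y to its left, z up, the work surface at z = 0. Lengths are in mm, angles in rad, forces in N, time in s.
With the tool pointing down it reaches from about 300 to 775 mm from the base axis. Payload 14.6 kg.
Tool frame: the origin (TCP) lies at the very end of the fingers, on their centre line; the grasp point (between the pads) lies 19 mm behind it; z points along the fingers, y is the line along which they close (so a half turn about z gives the same grasp; the last joint's range is limited). The gripper opens to 94 mm and grips with 3 to 60 N. Pads are 16 mm wide; open, the fingers measure 119 mm over their backs; the gripper's body (75 mm by 177 mm) begins 78 mm behind the grasp point.
Start: joints at [1.077, 0.3, 1.521, -0, 1.321, -0.067], TCP at [227.674, 500.653, 205.446] pointing down, gripper open.
Joint ranges: [-3.03, 3.03], [-0.79, 2.21], [0.23, 2.52], [-1.04, 4.18], [0, 3.07], [-2.55, 2.55]. Speed limits (rad/s): [2.22, 2.22, 2.57, 3.14, 3.14, 3.14].

## Interface

Orientations are given as [roll, pitch, yaw] about the fixed x, y, z axes, in that order (R = Rz(yaw) Ry(pitch) Rx(roll)).
In Python, from cell import manip, eyes, ticket gives the robot as it stands. The module is installed in compiled form; this text tells all that it offers.
- The arm moves only by the tool arm_command, never from a script. Its argument "plan" is a list of rows, each a list of 5 numbers: the opening, from -1 (shut) to 1 (fully open), then the shift along the tool's x, y, z in m, then the turn about the tool's z in rad. In form: [[jaw, dx, dy, dz, roll], ...]. A call has 1 to 20 rows; each row shifts and turns the commanded pose from where the row before left it, along the tool's axes as they then stand; what a row does not reach is not made up. A row lasts 1/8 s, in which the tool goes at most 62.5 mm and 10.7 degrees, less where a joint would pass 70% of its speed; a pose out of reach is approached as far as the arm can. A call is refused whole if a number of a shift passes 0.0625 or a number of a turn 0.188, either way. A call with a gripper value outside its range is refused whole. The fingers move at their own pace and stop on an object; "newtons" is the grip in N (left out, the last holds). Time passes only in rows, so rows that do not move let the fingers close. It gives the time, the measured TCP pose, the force, the opening and the grip force at its end, in the units of the state.
- manip.read_state(): the state, without advancing time (a new reading comes with each control period).
- eyes.camera(name): name is "scene" or "top" or "wrist"; returns a dict with "img" (384x512x3 uint8, blue, green, red), "z_map" (384x512 float32, mm along the optical axis (not along the pixel's ray), 0 where there is no reading), "fx", "fy", "cx", "cy" (pixels), "eye" and "orientation" of the camera in the world. Camera axes: x right, y down, z forward; pixel columns grow to the right and rows downward; lengths in mm; the calibration is good to about 2 mm. A picture is of the moment at which its call begins.
- ticket.sign_off(): hands the job in; it is judged then, once.
The state is a dict: "clock": time; "joints": joint angles; "qd": joint speeds; "effort": joint torques, N m; "eef_pos": TCP position; "eef_rot": TCP orientation; "wrist_force": force on the tool from outside, world axes, zero at the start; "moment": the same for the moment, N m; "finger_gap": finger opening in mm; "finger_force": force on a finger pad.
Only numpy, scipy, OpenCV 4.12 (cv2) and the standard library are available. Lean on these libraries where they do the work, as an engineer would, in place of code of your own. Each camera call takes 0.05 s, during which the arm holds its last target. There are 200 camera calls.

## Working session

There is one attempt and no reset: what is moved stays moved. The work goes in short steps, Python scripts to look and compute and a tool call to move; the robot and the scene stay as the last step left them, time stands still between calls to the robot, and variables do not carry over. Pictures are saved under pics/ and viewed, at most 10 in all, crops included, and the job is handed in when it is done.

Besides the shell and the picture viewer there is one more tool, called after "Request:" as name([rows], argument=value, ...), one row to a line, values as JSON. arm_command: Moves the arm, as the interface text tells. Its arguments: {"type":"object","properties":{"plan":{"type":"array"},"newtons":{"type":"number"}},"required":["plan"]}

```bash
mkdir -p pics; cat > h.py <<'E'
import numpy as np, cv2
from cell import manip, eyes, ticket
from scipy.spatial.transform import Rotation as R
def Rm(o):
    o=np.array(o)
    return o if o.shape==(3,3) else R.from_euler('xyz',o).as_matrix()
def cloud(c):
    z=c['z_map'];v,u=np.mgrid[:z.shape[0],:z.shape[1]]
    p=np.stack([(u-c['cx'])/c['fx']*z,(v-c['cy'])/c['fy']*z,z],-1)
    return p@Rm(c['orientation']).T+np.array(c['eye'])
def ray(c,u,v,h):
    d=Rm(c['orientation'])@np.array([(u-c['cx'])/c['fx'],(v-c['cy'])/c['fy'],1.]);e=np.array(c['eye'])
    return e+d*(h-e[2])/d[2]
E
python3 - <<'E'
from h import *
s=manip.read_state();print(s)
a=eyes.camera('top');b=eyes.camera('scene')
print({k:a[k] for k in('fx','fy','cx','cy','eye','orientation')});print({k:b[k] for k in('fx','eye','orientation')})
cv2.imwrite('pics/top1.png',a['img']);cv2.imwrite('pics/scene1.png',b['img'])
np.savez('top1.npz',**a)
E
```

```text
{'clock': 0.0, 'joints': array([ 1.07738996e+00,  3.00456116e-01,  1.52158500e+00,  1.69058746e-05,
        1.32071703e+00, -6.65804618e-02]), 'qd': array([-9.71882751e-04, -9.48338612e-05,  2.05694937e-03,  1.37142133e-03,
       -2.87546752e-03, -3.73518210e-04]), 'effort': array([-2.38864442e-05, -5.31807768e+01, -3.52742743e+01,  7.08805863e-02,
        2.43749586e-02, -1.17202417e-04]), 'eef_pos': array([227.55217423, 500.42413409, 204.89289894]), 'eef_rot': array([-3.14043084e+00, -9.38801460e-05,  2.71476250e+00]), 'wrist_force': array([0.23171812, 1.03182259, 0.80013517]), 'moment': array([-0.06503905,  0.0322252 ,  0.0318258 ]), 'finger_force': 0.0, 'finger_gap': 94.19967648047027}
{'fx': 468.0078887767851, 'fy': 468.0078887767851, 'cx': 258.73056621730933, 'cy': 186.41130059473647, 'eye': array([ 240.3806508 ,  -93.10717468, 1339.11227885]), 'orientation': array([-2.98406647e+00,  1.35213412e-03, -1.57593723e+00])}
{'fx': 381.5817270391005, 'eye': array([-300.7791424 , -538.52823187,  565.54654216]), 'orientation': array([-2.10844214e+00,  2.97067324e-04, -1.01495848e+00])}
```

View pics/top1.png

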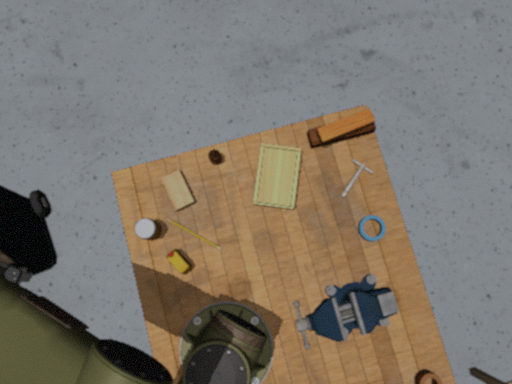

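View pics/scene1.png

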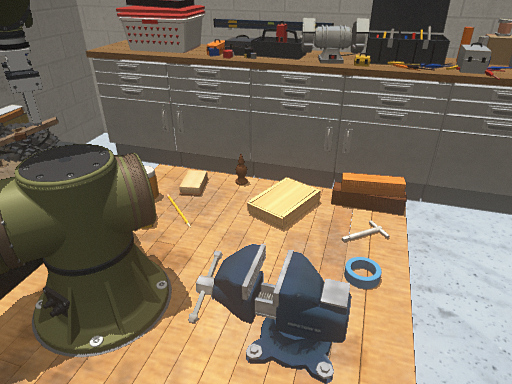

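The top view shows the case with corners near (261,146), (301,148), (294,208) and (254,205). The key's shank runs from (344,194) to (363,166). The finial is at (216,157), the sanding block at (178,190), the jar at (147,229), and a plane-like block at (342,127). I'll measure these next.

```bash
python3 - <<'E'
from h import *
c=np.load('top1.npz'); P=cloud(c);im=c['img']
hsv=cv2.cvtColor(im,cv2.COLOR_BGR2HSV)
for (u,v) in [(278,177),(278,155),(278,200),(356,178),(342,127),(216,157),(320,180)]: print(u,v,P[v,u].round(1),hsv[v,u])
h=P[...,2]
m=((h>28)&(h<60)).astype(np.uint8); m[:, :240]=0; m[:,310:]=0; m[:130]=0;m[225:]=0
pts=P[...,:2][m>0].astype(np.float32); r=cv2.minAreaRect(pts);print('case',r,len(pts)); print(cv2.boxPoints(r))
# key: low-saturation
k=((hsv[...,1]<60)).astype(np.uint8);k[:,:335]=0;k[:,380:]=0;k[:150]=0;k[205:]=0
print(k.sum())
vu=np.argwhere(k); q=np.array([ray(c,u,v,8)[:2] for v,u in vu]);
r=cv2.minAreaRect(q.astype(np.float32));print('key',r);print(cv2.boxPoints(r))
# plane obstacle heights
o=P[100:150,300:380].reshape(-1,3);o=o[o[:,2]>25];print('obst',o.min(0),o.max(0))
cv2.imwrite('pics/crop.png',cv2.resize(im[120:220,240:390],None,fx=5,fy=5,interpolation=cv2.INTER_CUBIC))
E
```

```text
278 177 [ 473.2 -146.9   40.5] [ 31  75 171]
278 155 [ 536.  -147.5   43.7] [ 28  79 171]
278 200 [ 408.1 -146.2   38.6] [ 26  90 168]
356 178 [ 474.9 -373.4    7.9] [ 14  51 146]
342 127 [ 606.2 -324.6   80.5] [ 15 170 169]
216 157 [527.9  26.8  58.2] [ 14 168  53]
320 180 [ 471.3 -270.6   -1.6] [ 16 117 140]
case ((502.9335632324219, -156.9503173828125), (136.13272094726562, 230.15892028808594), 81.73809051513672) 2549
[[ 379.26743  -207.77353 ]
 [ 607.03766  -240.84698 ]
 [ 626.59973  -106.127106]
 [ 398.82947   -73.05365 ]]
211
key ((481.1911315917969, -357.0752258300781), (64.04969787597656, 115.23788452148438), 39.87727737426758)
[[ 419.67255 -333.38992]
 [ 493.55676 -421.8257 ]
 [ 542.7097  -380.76053]
 [ 468.8255  -292.32474]]
obst [ 240.3806508  -425.79591115   25.03398648] [ 659.34325055  -93.10717468 1339.11227885]
```

View pics/crop.png

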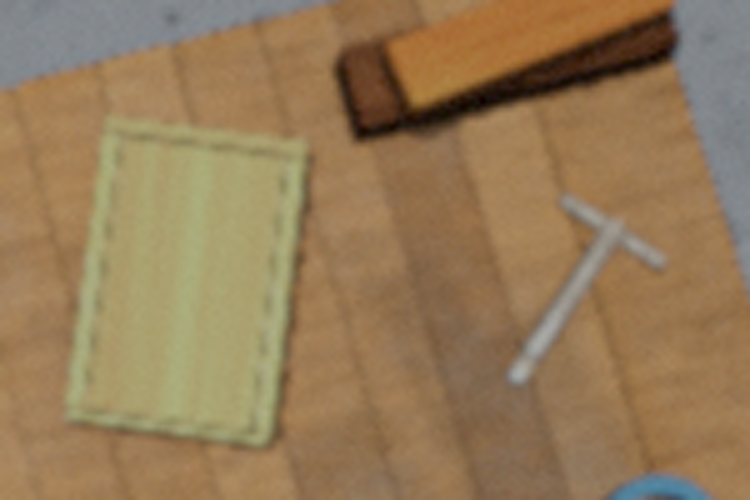

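The crop puts the case corners at (110,118), (306,143), (272,445) and (66,418). The shank runs (517,380) to (616,222), and the bar runs (564,200) to (662,265).

```bash
cat >> h.py <<'E'
def totool(d,yaw):  # world dxy -> tool dx,dy
    return np.array([d[0]*np.cos(yaw)+d[1]*np.sin(yaw), d[0]*np.sin(yaw)-d[1]*np.cos(yaw)])
E
python3 - <<'E'
from h import *
c=np.load('top1.npz')
f=lambda p,z:ray(c,p[0]/5+240-.4,p[1]/5+120-.4,z)[:2]
C=np.array([f(p,40) for p in[(110,118),(306,143),(272,445),(66,418)]]);C[2:]=[f((272,445),35),f((66,418),35)]
print(C.round(1),C.mean(0)); 
d=C[0]-C[3]+C[1]-C[2];print('yaw',np.arctan2(d[1],d[0]))
t,b=f((517,380),6),f((616,222),6);d=b-t;print('key',t,b,np.linalg.norm(d),np.arctan2(d[1],d[0]))
s=manip.read_state()['eef_pos'];print(totool(np.array([470,-150])-s[:2],2.7148))
E
```

```text
[[ 571.5 -101.2]
 [ 556.3 -212.8]
 [ 384.1 -190.8]
 [ 399.9  -75.5]] [ 477.94702854 -145.09034833]
yaw -0.13768721748721893
key [ 424.10059559 -334.48693263] [ 516.45196938 -395.09265552] 110.46189338001626 -0.5807573665300318
[-489.93724277 -491.7553466 ]
```

Request:
arm_command([
  [-1,-0.0408,-0.041,0,0],
  [-1,-0.0408,-0.041,0,0],
  [-1,-0.0408,-0.041,0,0],
  [-1,-0.0408,-0.041,0,0],
  [-1,-0.0408,-0.041,0,0],
  [-1,-0.0408,-0.041,0,0],
  [-1,-0.0408,-0.041,0,0],
  [-1,-0.0408,-0.041,0,0],
  [-1,-0.0408,-0.041,0,0],
  [-1,-0.0408,-0.041,0,0],
  [-1,-0.0408,-0.041,0,0],
  [-1,-0.0408,-0.041,0,0],
  [-1,0,0,0,-0.145],
  [-1,0,0,0,-0.145],
  [-1,0,0,0,0],
], newtons=20)

```text
clock: 1.98
eef_pos: [469.5, -149.9, 205.2]
eef_rot: [3.141, -0.001, 3.004]
wrist_force: [0.2, -0.8, 0.3]
finger_gap: 0.1
finger_force: 0.0
```

```bash
python3 - <<'E'
from h import *
s=manip.read_state();print(s['eef_pos'],s['eef_rot'],s['wrist_force'],s['finger_gap'])
a=eyes.camera('wrist');np.savez('w1.npz',**a);cv2.imwrite('pics/w1.png',a['img'])
print(a['eye'],a['orientation'],a['fx'])
E
```

```text
[ 469.54656373 -149.91181996  205.17034684] [ 3.14144080e+00 -6.13269726e-04  3.00373802e+00] [ 0.16317331 -0.82111513  0.27346558] 0.13521191436157023
[ 386.32946005 -137.73824153  384.92675272] [ 2.85057736e+00 -2.58249711e-05  1.43406756e+00] 316.11733665703747
```

View pics/w1.png

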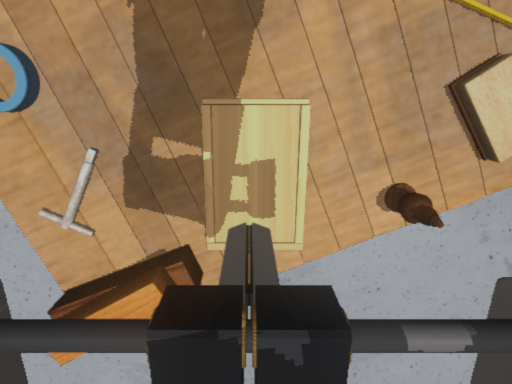

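The wrist view shows the whole case: front edge at row 100 (columns 202–310), back edge at row 249 (208–303). The key's tip is at (92,150), with its bar from (41,212) to (93,234).

```bash
python3 - <<'E'
from h import *
c=np.load('w1.npz');P=cloud(c);im=c['img'];hsv=cv2.cvtColor(im,cv2.COLOR_BGR2HSV);h=P[...,2]
m=((h>25)&(h<60)).astype(np.uint8)
n,l,st,ce=cv2.connectedComponentsWithStats(m);i=l[150,255];q=P[l==i];print(st[i])
r=cv2.minAreaRect(q[q[:,2]>30][:,:2].astype(np.float32));print('case',r);B=cv2.boxPoints(r);print(B)
# image corners of case mask -> z 40 (back) 
for y in (110,130,150,170,190,210,235):
    row=np.where(l[y]==i)[0]; print(y,row.min(),row.max(),P[y,row.min()+2].round(1),P[y,row.max()-2].round(1),'mid',P[y,255 if y<220 else 225].round(1))
for x in (230,280):
    col=np.where(l[:,x]==i)[0];print(x,col.min(),col.max(),P[col.min()+1,x].round(1),P[col.max()-1,x].round(1))
# lid top plane fit
cy,cx=-.138,0
C=np.array([478,-145]);ax=np.array([np.cos(cy),np.sin(cy)]);ay=np.array([-ax[1],ax[0]])
lx=(q[:,:2]-C)@ax;ly=(q[:,:2]-C)@ay;s=(abs(ly)<38)&(lx>-75)&(lx<60)
A=np.c_[lx[s],ly[s],np.ones(s.sum())];co=np.linalg.lstsq(A,q[s,2],rcond=None)[0];print('lid slope',co)
s=(abs(abs(ly)-53)<2)&(abs(lx)<70);print('wall z',np.median(q[s,2]))
g=h[100:200,120:200];print('bench',np.median(h[60:95,210:300]))
k=((hsv[...,1]<70)&(hsv[...,2]>70)).astype(np.uint8);k[:,:36]=0;k[:,105:]=0;k[:140]=0;k[242:]=0
n,l,st,ce=cv2.connectedComponentsWithStats(k);print(st)
i=1+st[1:,4].argmax()
vu=np.argwhere(l==i);Q=np.array([ray(c,u,v,6.5)[:2] for v,u in vu])
f=lambda u,v,z:ray(c,u,v,z)[:2]
np.save('keyQ.npy',Q)
yaw=-.58
for _ in range(3):
    ux=np.array([np.cos(yaw),np.sin(yaw)]);uy=np.array([-ux[1],ux[0]])
    t=Q@ux;o=Q@uy;s=(t<t.max()-20)&(t>t.min()+5);p=np.polyfit(t[s],o[s],1);yaw+=np.arctan(p[0])
ux=np.array([np.cos(yaw),np.sin(yaw)]);uy=np.array([-ux[1],ux[0]]);t=Q@ux;o=Q@uy;s=(t<t.max()-20)&(t>t.min()+5)
print('key yaw',yaw,'len',np.ptp(t),'bar',np.ptp(o),'origin',ux*(t.max()+t.min())/2+uy*np.median(o[s]), 'shank w',np.ptp(o[s]),'bar mid',(o.max()+o.min())/2-np.median(o[s]))
E
```

```text
[  201   105   110   145 13755]
case ((481.102783203125, -143.80844116210938), (116.27796936035156, 169.1492156982422), 82.10509490966797)
[[ 389.34402 -189.7795 ]
 [ 556.88995 -213.01323]
 [ 572.8616   -97.83739]
 [ 405.3156   -74.60365]]
110 201 309 [ 394.9 -187.7   40.7] [409.9 -78.7  40.3] mid [ 402.4 -133.2   39.9]
130 202 308 [ 415.7 -190.4   40.3] [430.8 -81.4  39.3] mid [ 423.1 -136.    40.5]
150 203 307 [ 437.2 -193.2   40.1] [452.1 -84.5  40.6] mid [ 444.7 -138.8   40. ]
170 204 306 [ 459.4 -195.9   40.5] [474.1 -87.7  41.6] mid [ 466.6 -141.7   41.9]
190 204 305 [ 482.1 -199.8   41.6] [497.5 -90.6  40.3] mid [ 489.4 -144.7   42.6]
210 205 304 [ 506.8 -203.3   39.5] [521.5 -93.9  40.3] mid [ 513.6 -147.9   41.6]
235 206 303 [ 538.1 -207.6   39.7] [553.8 -97.7  38.6] mid [ 539.2 -187.    43.5]
230 105 227 [ 394.8 -158.9   38.4] [ 529.1 -179.5   42.4]
280 105 249 [ 402.  -106.5   39.3] [ 566.3 -124.5   40.8]
lid slope [ 2.55190837e-02 -6.99788744e-04  4.08688770e+01]
wall z 40.511979259815405
bench 0.0038388202645762703
[[     0      0    512    384 195379]
 [    39    148     59     89   1229]]
key yaw -0.5993512397683827 len 116.5206167648114 bar 71.409429003728 origin [ 469.79085297 -364.17334256] shank w 13.261418528644636 bar mid -0.45596722018924396
```

Request:
arm_command([
  [-1,-0.0303,0.0037,0.03,0],
  [-1,-0.0302,0.0037,0.05,0],
  [-1,0,0,0.05,0],
  [-1,0,0,0.02,0],
  [-1,0,0,0.005,0],
  [-1,0,0,0.003,0],
  [-1,0,0,0,0],
])

```text
clock: 2.9
eef_pos: [531.0, -150.9, 48.3]
eef_rot: [-3.141, 0.001, 3.004]
wrist_force: [-1.0, 0.2, 0.1]
finger_gap: 0.5
finger_force: 0.0
```

Request:
arm_command([
  [-1,0,0,0.002,0],
  [-1,0,0,0.001,0],
  [-1,0,0,0.0005,0],
  [-1,0,0,0,0],
])

```text
clock: 3.4
eef_pos: [530.6, -150.8, 44.0]
eef_rot: [-3.142, 0.0, 3.005]
wrist_force: [-0.1, 0.2, -0.6]
finger_gap: 0.5
finger_force: 0.0
```

Request:
arm_command([
  [-1,0,0,0.0005,0],
  [-1,0,0,0,0],
])

```text
clock: 3.65
eef_pos: [530.6, -150.8, 43.4]
eef_rot: [3.142, -0.0, 3.005]
wrist_force: [0.3, 1.2, 0.1]
finger_gap: 0.8
finger_force: 0.0
```

Request:
arm_command([
  [-1,0,0,0.0005,0],
  [-1,0,0,0,0],
])

```text
clock: 3.9
eef_pos: [530.6, -150.8, 42.9]
eef_rot: [3.142, -0.0, 3.005]
wrist_force: [-1.0, 0.1, -0.1]
finger_gap: 0.5
finger_force: 0.0
```

Request:
arm_command([
  [-1,0,0,0.0005,0],
  [-1,0,0,0,0],
])

```text
clock: 4.15
eef_pos: [530.6, -150.8, 42.4]
eef_rot: [-3.142, -0.0, 3.005]
wrist_force: [0.9, 0.1, -0.5]
finger_gap: 0.7
finger_force: 0.0
```

Request:
arm_command([
  [-1,0,0,0.0005,0],
  [-1,0,0,0,0],
])

```text
clock: 4.4
eef_pos: [530.7, -150.8, 42.1]
eef_rot: [-3.142, 0.0, 3.005]
wrist_force: [-0.1, 0.9, 2.6]
finger_gap: 0.3
finger_force: 0.9
```

Request:
arm_command([
  [-1,0,0,0.0005,0],
  [-1,0,0,0,0],
])

```text
clock: 4.65
eef_pos: [530.8, -150.8, 41.7]
eef_rot: [-3.142, 0.0, 3.005]
wrist_force: [-0.9, -0.3, 5.9]
finger_gap: 0.6
finger_force: 2.6
```

Request:
arm_command([
  [-1,0,0,0.0005,0],
  [-1,0,0,0,0],
])

```text
clock: 4.9
eef_pos: [530.8, -150.8, 41.5]
eef_rot: [-3.141, 0.001, 3.005]
wrist_force: [-2.4, -0.1, 8.5]
finger_gap: 0.3
finger_force: 4.0
```

Request:
arm_command([
  [-1,0,0,0.0005,0],
  [-1,0,0,0.0003,0],
  [-1,0,0,0,0],
])

```text
clock: 5.28
eef_pos: [530.9, -150.9, 41.1]
eef_rot: [-3.141, 0.001, 3.005]
wrist_force: [-4.7, 1.8, 12.7]
finger_gap: 0.5
finger_force: 6.3
```

Request:
arm_command([
  [-1,0.002,0,5e-05,0],
  [-1,0.003,0,0.0001,0],
  [-1,0.003,0,0.0001,0],
])

```text
clock: 5.65
eef_pos: [524.3, -150.0, 41.3]
eef_rot: [-3.141, 0.004, 3.005]
wrist_force: [4.0, 0.7, 9.4]
finger_gap: 0.3
finger_force: 4.7
```

Request:
arm_command([
  [-1,0,0,0.0007,0],
  [-1,0.003,0,0.0001,0],
  [-1,0.004,0,0.0001,0],
  [-1,0.004,0,0.0001,0],
])

```text
clock: 6.15
eef_pos: [513.7, -148.6, 40.7]
eef_rot: [-3.141, 0.005, 3.005]
wrist_force: [3.7, 1.2, 13.5]
finger_gap: 0.6
finger_force: 6.7
```

```bash
python3 - <<'E'
from h import *
a=eyes.camera('wrist');P=cloud(a);h=P[...,2];np.savez('w2.npz',**a)
C=np.array([481,-144]);ax=np.array([.9905,-.1376]);ay=np.array([.1376,.9905])
lx=(P[...,:2]-C)@ax;ly=(P[...,:2]-C)@ay
s=(abs(ly)<40)&(h>15)&(h<60);print('front',np.percentile(lx[s],[0,1,2]))
print(manip.read_state()['eef_pos'],manip.read_state()['wrist_force'])
E
```

```text
front [-97.85464033 -96.48955271 -95.44679964]
[ 513.27601745 -148.48037976   40.63395141] [ 3.65470698  1.78307812 14.42285151]
```

```bash
cat >> h.py <<'E'
C=np.array([481,-144]);ax=np.array([.9905,-.1376]);ay=np.array([.1376,.9905])
def front(a):
    P=cloud(a);h=P[...,2];lx=(P[...,:2]-C)@ax;ly=(P[...,:2]-C)@ay
    r=[]
    for y in(-40,-20,20,40):
        s=(abs(ly-y)<6)&(h>25)&(h<60)&(lx>-240)&(lx<60);r.append(np.percentile(lx[s],[0,1]).round(1))
    return np.array(r).ravel()
E
python3 - <<'E'
from h import *
print(front(np.load('w1.npz')),front(np.load('w2.npz')))
E
```

```text
[-91.4 -90.4 -91.5 -90.5 -91.5 -90.5 -91.5 -90.5] [-97.7 -96.4 -97.6 -96.4 -97.8 -96.5 -97.8 -96.6]
```

Request:
arm_command([
  [-1,0.004,0,0.0001,0],
  [-1,0.004,0,0.0001,0],
  [-1,0.004,0,0.0001,0],
  [-1,0.004,0,0.0001,0],
])

```text
clock: 6.7
eef_pos: [497.9, -146.3, 40.3]
eef_rot: [-3.141, 0.005, 3.005]
wrist_force: [4.8, 2.1, 13.1]
finger_gap: 0.5
finger_force: 6.9
```

```bash
python3 - <<'E'
from h import *
a=eyes.camera('wrist');print(front(a));s=manip.read_state();print(s['eef_pos'],s['wrist_force'])
E
```

```text
[-113.6 -112.3 -113.5 -112.4 -113.7 -112.4 -113.8 -112.6]
[ 497.47366043 -146.27493519   40.21862865] [ 3.30042637  2.31954082 14.06027475]
```

Request:
arm_command([
  [-1,0.005,0,0.00013,0],
  [-1,0.005,0,0.00013,0],
  [-1,0.005,0,0.00013,0],
  [-1,0.005,0,0.00013,0],
  [-1,0.005,0,0.00013,0],
  [-1,0.005,0,0.00013,0],
])

```text
clock: 7.5
eef_pos: [468.1, -142.2, 39.4]
eef_rot: [-3.141, 0.005, 3.005]
wrist_force: [5.4, 3.0, 14.5]
finger_gap: 0.4
finger_force: 7.3
```

Request:
arm_command([
  [-1,0.005,0,0.00013,0],
  [-1,0.005,0,0.00013,0],
  [-1,0.005,0,0.00013,0],
  [-1,0.005,0,0.00013,0],
  [-1,0.005,0,0.00013,0],
  [-1,0.005,0,0.00013,0],
])

```text
clock: 8.25
eef_pos: [438.4, -138.1, 38.6]
eef_rot: [-3.141, 0.005, 3.005]
wrist_force: [3.9, 5.2, 15.7]
finger_gap: 0.4
finger_force: 7.5
```

```bash
python3 - <<'E'
from h import *
a=eyes.camera('wrist');print(front(a));s=manip.read_state();print(s['eef_pos'],s['wrist_force'])
E
```

```text
[-173.5 -172.4 -173.6 -172.4 -173.6 -172.5 -173.6 -172.5]
[ 437.91720154 -138.0323858    38.47070279] [ 3.47117763  3.87875235 15.99342429]
```

Request:
arm_command([
  [-1,0.005,0.0003,0.0001,0],
  [-1,0.005,0.0002,0.0001,0],
  [-1,0.005,0,0.0001,0],
  [-1,0.005,0,0.0001,0],
  [-1,0.005,0,0.0001,0],
  [-1,0.005,0,0.0001,0],
  [-1,0.005,0,0.0001,0],
])

```text
clock: 9.18
eef_pos: [404.2, -133.4, 37.8]
eef_rot: [-3.14, 0.006, 3.005]
wrist_force: [7.5, 0.3, 11.4]
finger_gap: 0.5
finger_force: 5.4
```

Request:
arm_command([
  [-1,0.003,0,0.0001,0],
  [-1,0.003,0,0.0001,0],
  [-1,0.002,0,0,0],
  [-1,0.002,0,0,0],
])

```text
clock: 9.68
eef_pos: [394.5, -132.1, 37.6]
eef_rot: [-3.14, 0.007, 3.005]
wrist_force: [7.7, 0.2, 10.2]
finger_gap: 0.6
finger_force: 5.1
```

```bash
python3 - <<'E'
from h import *
a=eyes.camera('wrist');print(front(a));s=manip.read_state();print(s['eef_pos'],s['wrist_force'])
E
```

```text
[-217.3 -215.1 -216.1 -214.9 -216.1 -215.  -217.6 -215.3]
[ 394.24972571 -132.05180522   37.5574506 ] [ 7.0433053  -0.23674139 11.29463827]
```

Request:
arm_command([
  [-1,0,0,-0.02,0],
  [-1,0,0,-0.05,0],
  [-0.1,0,0,-0.05,0],
  [-0.1,-0.0277,-0.0555,0,0],
  [-0.1,-0.0277,-0.0555,0,0],
  [-0.1,-0.0277,-0.0555,0,0],
  [-0.1,-0.0276,-0.0554,0,0],
  [-0.1,0,0,0,0.154],
  [-0.1,0,0,0,0.154],
  [-0.1,0,0,0,0.154],
  [-0.1,0,0,0,0],
])

```text
clock: 11.1
eef_pos: [471.3, -366.1, 155.8]
eef_rot: [3.142, -0.0, 2.544]
wrist_force: [0.2, -0.5, -0.5]
finger_gap: 41.9
finger_force: 0.0
```

```bash
python3 - <<'E'
from h import *
c=eyes.camera('wrist');s=manip.read_state();print(s['eef_pos'],s['eef_rot'],s['finger_gap'])
im=c['img'];np.savez('w3.npz',**c);cv2.imwrite('pics/w3.png',im);P=cloud(c);np.savez('w3.npz',**c);print(front(c))
E
```

```text
[ 471.38096276 -366.08822622  155.86419991] [ 3.14157544e+00 -2.26845760e-04  2.54619324e+00] 42.58640841988041Traceback (most recent call last):
  File "<stdin>", line 3, in <module>
  File "h.py", line 21, in front
    s=(abs(ly-y)<6)&(h>25)&(h<60)&(lx>-240)&(lx<60);r.append(np.percentile(lx[s],[0,1]).round(1))
                                                             ~~~~~~~~~~~~~^^^^^^^^^^^^^
    return _quantile_unchecked(
        a, q, axis, out, overwrite_input, method, keepdims, weights)
    return _ureduce(a,
                    func=_quantile_ureduce_func,
    ...<5 lines>...
                    overwrite_input=overwrite_input,
                    method=method)
    r = func(a, **kwargs)
    result = _quantile(arr,
                       quantiles=q,
    ...<2 lines>...
                       out=out,
                       weights=wgt)
    slices_having_nans = np.isnan(arr[-1, ...])
                                  ~~~^^^^^^^^^
IndexError: index -1 is out of bounds for axis 0 with size 0
```

View pics/w3.png

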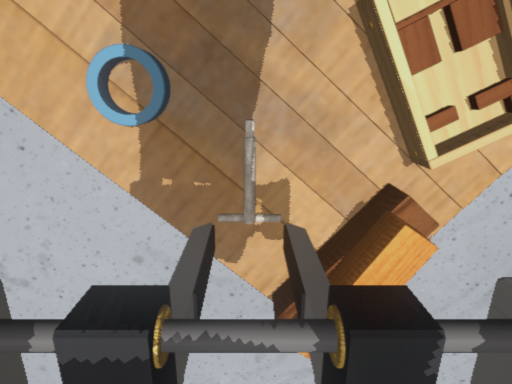

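The shank stands vertical in the image at column 250, with its tip at (250,122) and its bar at row 217. The recess shows at the top right.

```bash
python3 - <<'E'
from h import *
c=np.load('w3.npz');im=c['img'];hsv=cv2.cvtColor(im,cv2.COLOR_BGR2HSV);P=cloud(c);h=P[...,2]
k=((h>2.5)&(h<20)).astype(np.uint8);k[:,:210]=0;k[:,290:]=0;k[:112]=0;k[226:]=0
n,l,st,ce=cv2.connectedComponentsWithStats(k);print(st[1:][st[1:,4]>50]);i=1+st[1:,4].argmax()
Q=np.array([ray(c,u,v,6.5)[:2] for v,u in np.argwhere(l==i)]);yaw=-.6
for _ in range(4):
    ux=np.array([np.cos(yaw),np.sin(yaw)]);uy=np.array([-ux[1],ux[0]]);t=Q@ux;o=Q@uy
    s=(t<t.max()-20)&(t>t.min()+5);p=np.polyfit(t[s],o[s],1);yaw+=np.arctan(p[0])
ux=np.array([np.cos(yaw),np.sin(yaw)]);uy=np.array([-ux[1],ux[0]]);t=Q@ux;o=Q@uy
O=ux*(t.max()+t.min())/2+uy*np.median(o[s]);print('key',yaw,np.ptp(t),np.ptp(o),O)
G=O+5*ux;s=manip.read_state();print('grasp',G,'tool d',totool(G-s['eef_pos'][:2],s['eef_rot'][2]),'dyaw',yaw+np.pi-s['eef_rot'][2])
q=P[(h>20)&(h<100)];t=(q[:,:2]-G)@ux;o=(q[:,:2]-G)@uy
for a,b in((-15,15),(-45,45)):
    m=(abs(t)<b)&(abs(o)<130);print('obst near',[np.c_[t,o,q[:,2]][m][np.abs(o[m]).argmin()].round(0)] if m.any() else None)
E
```

```text
[[ 218  120   63  104 1633]]
key -0.6060175092187198 113.27874026093411 69.43896627986695 [ 469.09043989 -363.71680685]
grasp [ 473.20005465 -366.56480028] tool d [-1.77335239  0.6256512 ] dyaw -0.010618090901836741
obst near None
obst near [array([ 45., 114.,  76.])]
```

Request:
arm_command([
  [-0.1,-0.0018,0.0006,0.05,0.01],
  [-0.1,0,0,0.05,0],
  [-0.1,0,0,0.04,0],
  [-0.1,0,0,0.009,0],
  [-0.1,0,0,0.0045,0],
  [-0.1,0,0,0,0],
])

```text
clock: 11.9
eef_pos: [473.8, -367.2, 3.9]
eef_rot: [-3.141, 0.002, 2.533]
wrist_force: [0.1, 0.3, 0.3]
finger_gap: 42.7
finger_force: 0.0
```

Request:
arm_command([
  [-1,0,0,0,0],
  [-1,0,0,0,0],
  [-1,0,0,0,0],
  [-1,0,0,0,0],
  [-1,0,0,0,0],
], newtons=30)

```text
clock: 12.52
eef_pos: [473.3, -366.7, 2.8]
eef_rot: [-3.142, 0.0, 2.533]
wrist_force: [-1.2, 0.0, 3.0]
finger_gap: 12.0
finger_force: 30.0
```

Request:
arm_command([
  [-1,0,0,-0.03,0],
  [-1,0,0,-0.05,0],
  [-1,0,0,-0.05,0],
  [-1,0,0,0,-0.157],
  [-1,0,0,0,-0.157],
  [-1,0,0,0,-0.156],
  [-1,0.0008,0.04,0,0],
  [-1,0.0008,0.0554,0,0],
  [-1,0.0008,0.0554,0,0],
  [-1,0.0006,0.0454,0,0],
  [-1,0,0.0254,0,0],
  [-1,0,0,0,0],
])

```text
clock: 14.02
eef_pos: [501.0, -145.4, 132.4]
eef_rot: [3.141, -0.0, 3.005]
wrist_force: [-0.5, -0.8, -3.0]
finger_gap: 12.4
finger_force: 30.0
```

```bash
python3 - <<'E'
from h import *
c=eyes.camera('wrist');s=manip.read_state();print(s['eef_pos'],s['eef_rot'],s['finger_gap'],s['wrist_force'])
print(totool(C+20*ax-s['eef_pos'][:2],s['eef_rot'][2]))
np.savez('w4.npz',**c);cv2.imwrite('pics/w4.png',c['img'])
E
```

```text
[ 500.87796441 -146.52771795  132.40888771] [-3.14151245e+00 -3.09966028e-04  3.00401600e+00] 12.064880818083834 [ 0.23652309 -0.45435682 -2.23154202]
[ 0.0365635  -0.23148371]
```

View pics/w4.png

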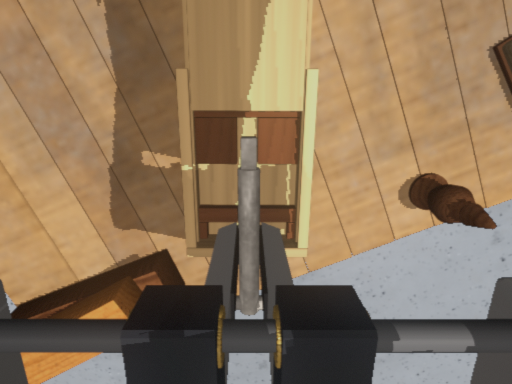

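The view shows the key hanging above the open recess, with its tip at (248,138). The slot is at columns 240–257, row 118, and the lid lies drawn out at the top.

```bash
python3 - <<'E'
from h import *
c=np.load('w4.npz');P=cloud(c);h=P[...,2];lx=(P[...,:2]-C)@ax;ly=(P[...,:2]-C)@ay
s=(h>36)&(h<45)
for x in(-40,-20,0,20):
    m=s&(abs(lx-x)<3);v=ly[m];print(x,'outer',v.min().round(1),v.max().round(1),'inner',v[v<0].max().round(1),v[v>0].min().round(1))
m=s&(abs(ly)<50)&(lx>40);print('back',lx[s].max(),lx[m].min() if m.any() else None)
k=(h>120)&(h<150);k[230:]=False
print('key z',np.median(h[k]))
for v in (145,165,185,205,225):
    u=np.where(k[v])[0]
    if len(u): a,b=ray(c,u.min()-.5,v,136),ray(c,u.max()+.5,v,136);p=(a+b)[:2]/2-C;print(v,(p@ax).round(1),(p@ay).round(1),np.linalg.norm(a-b).round(1))
v,u=np.where(k);print('tip lx',((ray(c,248,v.min()-.5,136)[:2]-C)@ax))
g=h[110:160,:];m=(h>14)&(h<24)&(abs(ly)<46)
for x in(-50,-40,-30):
    w=m&(abs(lx-x)<2.5);q=np.sort(ly[w]);d=np.diff(q);i=d.argmax();print('slot',x,q[i].round(1),q[i+1].round(1))
w=m&(abs(abs(ly)-25)<8);print('insert x',np.sort(lx[w&(lx<0)])[[0,-1]],lx[w&(lx>0)].min() if (w&(lx>0)).any() else None)
E
```

```text
-40 outer -57.2 58.3 inner -47.6 48.2
-20 outer -57.7 57.7 inner -47.7 48.0
0 outer -57.7 58.1 inner -47.9 48.0
20 outer -57.4 172.0 inner -48.0 48.2
back 156.67459858492145 40.34599061514117
key z 141.60557298462072
145 -37.3 1.5 9.5
165 -25.9 1.8 9.1
185 -14.1 1.8 12.7
205 -1.8 1.9 13.0
225 10.9 1.9 26.5
tip lx -42.58100472328722
slot -50 -6.9 -5.9
slot -40 -9.6 10.3
slot -30 -9.7 10.4
insert x [-50.38749602  -2.50204637] 41.62128859899656
```

Request:
arm_command([
  [-1,-0.0008,-0.0008,0.03,0],
  [-1,0,0,0.04,0],
  [-1,0,0,0.025,0],
  [-1,0,0,0.01,0],
  [-1,0,0,0.004,0],
  [-1,0,0,0.004,0],
  [-1,0,0,0,0],
])

```text
clock: 14.95
eef_pos: [501.8, -147.8, 19.9]
eef_rot: [-3.141, 0.001, 3.003]
wrist_force: [-0.1, 0.1, -1.7]
finger_gap: 12.2
finger_force: 30.0
```

Request:
arm_command([
  [-1,0,0,0.002,0],
  [-1,0,0,0.002,0],
  [-1,0,0,0.002,0],
  [-1,0,0,0,0],
])

```text
clock: 15.45
eef_pos: [501.5, -147.6, 13.4]
eef_rot: [3.142, -0.0, 3.003]
wrist_force: [0.9, 0.3, -1.9]
finger_gap: 12.4
finger_force: 30.0
```

Key bottom is at about 10.5 mm, already inside the recess (insert top 20 mm), and nothing is touching.

Request:
arm_command([
  [-1,0,0,0.001,0],
  [-1,0,0,0.001,0],
  [-1,0,0,0.0005,0],
  [-1,0,0,0,0],
])

```text
clock: 15.95
eef_pos: [501.6, -147.6, 11.0]
eef_rot: [3.142, -0.0, 3.003]
wrist_force: [0.7, 0.7, -1.5]
finger_gap: 11.9
finger_force: 30.0
```

Request:
arm_command([
  [-0.4,0,0,0,0],
  [-0.4,0,0,0,0],
  [-0.4,0,0,0,0],
  [-0.4,0,0,0,0],
])

```text
clock: 16.45
eef_pos: [501.6, -147.7, 11.1]
eef_rot: [-3.142, 0.0, 3.003]
wrist_force: [-0.6, -1.0, -0.1]
finger_gap: 28.6
finger_force: 0.0
```

Request:
arm_command([
  [-0.4,0,0,-0.02,0],
  [-0.4,0,0,-0.04,0],
  [-0.4,0,0,-0.05,0],
  [-0.4,0.05,0,0,0],
  [-0.4,0.05,0,0,0],
  [-1,0,0,0,0],
  [-1,0,0,0,0],
])

```text
clock: 17.32
eef_pos: [403.3, -134.1, 121.5]
eef_rot: [-3.141, 0.001, 3.003]
wrist_force: [-0.1, -0.2, 0.1]
finger_gap: 11.5
finger_force: 0.0
```

```bash
python3 - <<'E'
from h import *
c=eyes.camera('top');cv2.imwrite('pics/top2.png',cv2.resize(c['img'][120:240,230:350],None,fx=4,fy=4,interpolation=cv2.INTER_CUBIC))
c=eyes.camera('wrist');s=manip.read_state();print(s['eef_pos'],s['eef_rot'],s['finger_gap'],s['wrist_force'])
np.savez('w5.npz',**c);cv2.imwrite('pics/w5.png',c['img'])
P=cloud(c);h=P[...,2];lx=(P[...,:2]-C)@ax;ly=(P[...,:2]-C)@ay
for x in (-30,-10,10,30,45,60):
    m=(abs(lx-x)<2)&(abs(ly)<6);print(x,np.percentile(h[m],[50,90]).round(1) if m.any() else None)
m=(lx>-212)&(lx<-110)&(abs(ly)<40)&(h>25)&(h<60);
co=np.linalg.lstsq(np.c_[lx[m],np.ones(m.sum())],h[m],rcond=None)[0] if m.sum()>50 else None;print(co)
E
```

```text
[ 403.38851021 -134.04898234  121.12252863] [-3.14150886e+00  3.92183182e-04  3.00294075e+00] 3.494751536963529 [ 0.16458287 -0.49191843  0.35149598]
-30 [19.1 20.2]
-10 [20.5 21.9]
10 [20.6 21.5]
30 [20.6 21.6]
45 [20.8 21.8]
60 [20.7 21.6]
[2.66079379e-02 4.11004686e+01]
```

View pics/w5.png

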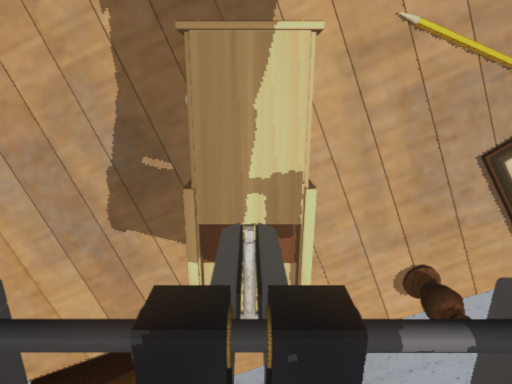

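Request:
arm_command([
  [-1,0,0.0007,0.04,0],
  [-1,0,0,0.03,0],
  [-1,0,0,0.008,0],
  [-1,0,0,0.0015,0],
  [-1,0,0,0.0015,0],
  [-1,0,0,0.001,0],
  [-1,0,0,0,0],
])

```text
clock: 18.3
eef_pos: [402.9, -133.2, 39.4]
eef_rot: [-3.141, 0.001, 3.003]
wrist_force: [0.4, -0.2, 0.2]
finger_gap: 0.8
finger_force: 0.0
```

Request:
arm_command([
  [-1,0,0,0.0005,0],
  [-1,0,0,0.0005,0],
  [-1,0,0,0,0],
])

```text
clock: 18.68
eef_pos: [402.9, -133.3, 38.3]
eef_rot: [-3.141, 0.0, 3.003]
wrist_force: [-1.1, 1.4, 6.5]
finger_gap: 0.9
finger_force: 2.8
```

Request:
arm_command([
  [-1,0,0,0.0005,0],
  [-1,0,0,0.0003,0],
  [-1,0,0,0,0],
])

```text
clock: 19.05
eef_pos: [402.9, -133.3, 37.8]
eef_rot: [-3.141, 0.001, 3.003]
wrist_force: [-3.4, 2.2, 11.2]
finger_gap: 0.7
finger_force: 5.7
```

Request:
arm_command([
  [-1,0,0,0.0003,0],
  [-1,-0.001,0,0,0],
  [-1,-0.002,0,-5e-05,0],
  [-1,-0.002,0,-5e-05,0],
])

```text
clock: 19.55
eef_pos: [407.9, -134.0, 37.8]
eef_rot: [-3.141, 0.001, 3.003]
wrist_force: [-3.7, 2.0, 14.6]
finger_gap: 0.5
finger_force: 7.0
```

Request:
arm_command([
  [-1,-0.003,0,-8e-05,0],
  [-1,-0.004,0,-0.0001,0],
  [-1,-0.004,0,-0.0001,0],
])

```text
clock: 19.92
eef_pos: [418.9, -135.5, 38.1]
eef_rot: [-3.141, 0.001, 3.003]
wrist_force: [-4.7, 0.8, 14.4]
finger_gap: 0.5
finger_force: 7.1
```

```bash
python3 - <<'E'
from h import *
a=eyes.camera('wrist');print(front(a));s=manip.read_state();print(s['eef_pos'],s['wrist_force'],(s['eef_pos'][:2]-C)@ax)
E
```

```text
[-193.5 -192.3 -193.4 -192.3 -193.6 -192.3 -193.6 -192.4]
[ 419.29238611 -135.60082778   38.13585353] [-4.17829932  1.00334141 12.72093575] -62.277117656486716
```

Request:
arm_command([
  [-1,-0.005,0,-0.00012,0],
  [-1,-0.005,0,-0.00013,0],
  [-1,-0.005,0,-0.00013,0],
  [-1,-0.005,0,-0.00013,0],
  [-1,-0.005,0,-0.00013,0],
  [-1,-0.005,0,-0.00013,0],
])

```text
clock: 20.72
eef_pos: [448.7, -139.7, 39.0]
eef_rot: [-3.141, 0.001, 3.003]
wrist_force: [-3.7, 1.7, 14.3]
finger_gap: 0.3
finger_force: 7.1
```

Request:
arm_command([
  [-1,-0.005,0,-0.00012,0],
  [-1,-0.005,0,-0.00013,0],
  [-1,-0.005,0,-0.00013,0],
  [-1,-0.005,0,-0.00013,0],
  [-1,-0.005,0,-0.00013,0],
  [-1,-0.005,0,-0.00013,0],
])

```text
clock: 21.48
eef_pos: [478.4, -143.8, 39.8]
eef_rot: [-3.141, 0.001, 3.003]
wrist_force: [-4.1, 1.3, 13.1]
finger_gap: -0.2
finger_force: 6.9
```

```bash
python3 - <<'E'
from h import *
a=eyes.camera('wrist');print(front(np.load('w4.npz')),front(np.load('w5.npz')),front(a));s=manip.read_state();print(s['eef_pos'],s['wrist_force'],(s['eef_pos'][:2]-C)@ax)
E
```

```text
[-134.1 -133.6 -134.3 -133.4 -134.4 -133.5 -134.5 -133.7] [-217.  -215.1 -216.  -214.9 -216.  -214.8 -217.3 -215. ] [-133.6 -132.2 -133.4 -132.2 -133.4 -132.3 -133.5 -132.2]
[ 478.89780523 -143.90854502   39.85647789] [-3.11567427  1.1404919  12.63932267] -2.0948081260781155
```

Request:
arm_command([
  [-1,-0.005,0,-0.00012,0],
  [-1,-0.005,0,-0.00013,0],
  [-1,-0.005,0,-0.00013,0],
  [-1,-0.005,0,-0.00013,0],
  [-1,-0.005,0,-0.00013,0],
  [-1,-0.005,0,-0.00013,0],
  [-1,-0.005,0,-0.00013,0],
  [-1,-0.005,0,-0.00013,0],
])

```text
clock: 22.52
eef_pos: [518.0, -149.4, 40.8]
eef_rot: [-3.141, 0.001, 3.003]
wrist_force: [-3.8, 0.8, 12.4]
finger_gap: 0.4
finger_force: 6.3
```

Request:
arm_command([
  [-1,-0.003,0,-8e-05,0],
  [-1,-0.002,0,-5e-05,0],
  [-1,-0.002,0,-5e-05,0],
])

```text
clock: 22.9
eef_pos: [524.8, -150.3, 41.0]
eef_rot: [-3.141, 0.001, 3.003]
wrist_force: [-4.4, 0.9, 12.3]
finger_gap: 0.3
finger_force: 6.2
```

Request:
arm_command([
  [-1,-0.001,0,0,0],
  [-1,-0.001,0,0,0],
  [-1,-0.001,0,0,0],
  [-1,-0.001,0,0,0],
])

```text
clock: 23.4
eef_pos: [527.5, -150.7, 40.6]
eef_rot: [3.142, -0.003, 3.003]
wrist_force: [-11.7, 0.9, 16.8]
finger_gap: 0.3
finger_force: 8.6
```

Request:
arm_command([
  [-1,0,0,-0.003,0],
  [-1,0,0,-0.03,0],
  [-1,0,0,-0.06,0],
  [-1,0,0,-0.06,0],
  [-1,0.05,0,0,0],
  [-1,0,0,0,0],
])

```text
clock: 24.15
eef_pos: [477.0, -143.4, 193.4]
eef_rot: [-3.142, -0.0, 3.002]
wrist_force: [0.1, 0.3, -0.1]
finger_gap: 0.5
finger_force: 0.0
```

```bash
python3 - <<'E'
from h import *
a=eyes.camera('wrist');print(front(a));s=manip.read_state();print(s['eef_pos'],s['wrist_force'])
cv2.imwrite('pics/w6.png',a['img'])
E
```

```text
[-91.9 -90.9 -90.9 -89.9 -90.9 -89.9 -91.9 -90.9]
[ 478.34016493 -143.72672182  193.40306576] [0.37367893 0.47839898 0.0711513 ]
```

View pics/w6.png

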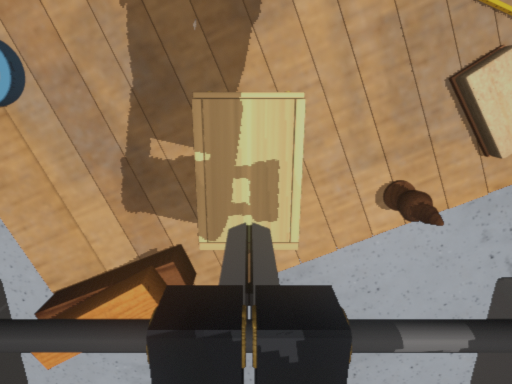

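The lid is home: its front edge is at row 93, −91 mm in the case frame, the same as at the start. The finial and sanding block haven't moved, so I'm handing the job in.

```bash
python3 -c "
from cell import ticket
print(ticket.sign_off())"
```

```text
the job is handed in; nothing more can be done
None
```

The chuck key is lying flat in its recess with the lid slid fully home; I left the sanding block, finial and jar alone, and handed the job in at about 24 s of the 72 s allowed.

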